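Stroke shut the screw covers along a curved rail

TASK

The red edge rail for the round butcher's table has all its screws in, so close the five yellow flip covers over them: run your fingertips lightly along the curve of the rail, starting from the end where you meet each cover's hinge side first, so that they fold down flat one after another from the first to the last. Do not push hard, do not shift or lift the rail, and leave the tools and other things around it where they are.

Things in the scene. Friction and masses are not known exactly. Their poses are not given: they have to be found in the camera images.
- rail: curved red steel rail, about 1.2 kg, 12 mm thick, 40 mm wide, 345 mm long, arc of 260 mm centreline radius, lying loose on a fixed white block (300 x 440 x 30 mm; its top is 30 mm above the table). Origin: mid-length, on the centreline, on its underside; y along the rail from the cover1 end to the cover5 end, x outward from the arc's centre (ends curve back to -x), z up
- tail (a point): point on the rail's top face, on its centreline 17 mm before the very end, at the cover5 end
- seat1 (a point): point fixed to the rail: where the centre of the top face of the first (end of the row at the rail's -y end) cover lies once that cover is shut, 18 mm above the rail's underside and 6 mm above its top face. Seats are 52 mm apart along the rail's centreline
- seat2 (a point): point fixed to the rail: where the centre of the top face of the second cover lies once that cover is shut, 18 mm above the rail's underside and 6 mm above its top face. Seats are 52 mm apart along the rail's centreline
- seat3 (a point): point fixed to the rail: where the centre of the top face of the third (middle) cover lies once that cover is shut, 18 mm above the rail's underside and 6 mm above its top face. Seats are 52 mm apart along the rail's centreline
- seat4 (a point): point fixed to the rail: where the centre of the top face of the fourth cover lies once that cover is shut, 18 mm above the rail's underside and 6 mm above its top face. Seats are 52 mm apart along the rail's centreline
- seat5 (a point): point fixed to the rail: where the centre of the top face of the fifth (last, at the rail's +y end) cover lies once that cover is shut, 18 mm above the rail's underside and 6 mm above its top face. Seats are 52 mm apart along the rail's centreline
- cover1 (a joint): hinge angle of cover 1, a yellow flap 30 x 24 x 3 mm: 0 = shut flat on its black seat, 1.57 = upright, limit 1.9; starts at 1.2 to 1.75. Hinge across the rail, 15 mm from seat1's point on the cover1-end side and 3 mm below it: a push along the rail towards the cover5 end folds it shut. Friction (about 0.5 to 1 N at the flap) holds it where left; no spring or catch
- cover2 (a joint): hinge angle of cover 2, a yellow flap 30 x 24 x 3 mm: 0 = shut flat on its black seat, 1.57 = upright, limit 1.9; starts at 1.2 to 1.75. Hinge across the rail, 15 mm from seat2's point on the cover1-end side and 3 mm below it: a push along the rail towards the cover5 end folds it shut. Friction (about 0.5 to 1 N at the flap) holds it where left; no spring or catch
- cover3 (a joint): hinge angle of cover 3, a yellow flap 30 x 24 x 3 mm: 0 = shut flat on its black seat, 1.57 = upright, limit 1.9; starts at 1.2 to 1.75. Hinge across the rail, 15 mm from seat3's point on the cover1-end side and 3 mm below it: a push along the rail towards the cover5 end folds it shut. Friction (about 0.5 to 1 N at the flap) holds it where left; no spring or catch
- cover4 (a joint): hinge angle of cover 4, a yellow flap 30 x 24 x 3 mm: 0 = shut flat on its black seat, 1.57 = upright, limit 1.9; starts at 1.2 to 1.75. Hinge across the rail, 15 mm from seat4's point on the cover1-end side and 3 mm below it: a push along the rail towards the cover5 end folds it shut. Friction (about 0.5 to 1 N at the flap) holds it where left; no spring or catch
- cover5 (a joint): hinge angle of cover 5, a yellow flap 30 x 24 x 3 mm: 0 = shut flat on its black seat, 1.57 = upright, limit 1.9; starts at 1.2 to 1.75. Hinge across the rail, 15 mm from seat5's point on the cover1-end side and 3 mm below it: a push along the rail towards the cover5 end folds it shut. Friction (about 0.5 to 1 N at the flap) holds it where left; no spring or catch
- screwdriver: hand screwdriver about 190 mm long lying loose on the white block, robot's side of the rail; bystander. Origin within its length, on the underside
- screw_jar: clear jar with steel cap, 48 mm diameter, 55 mm tall, standing loose on the white block; bystander. Origin: centre of its underside
- cleaver: steel cleaver with black handle, about 320 mm long, 20 mm high, lying on the table to the left; bystander. Origin at the root of the blade
- boning_knife: knife with blue handle, about 270 mm long, 20 mm high, lying on the table to the right; bystander. Origin at the root of the blade
- mincer_plate: steel perforated disc, 82 mm diameter, 10 mm thick, lying on the table to the right; bystander. Origin: centre of its underside

How it is judged (in metres and radians):
On the way, in this order (a step that is already met when the one before it is completed fails the run):
1. cover 1 is folded shut, next in the row (value of joint cover1 below 0.35 rad), for 0.05 s.
2. cover 2 is folded shut, next in the row (value of joint cover2 below 0.35 rad), for 0.05 s.
3. cover 3 is folded shut, next in the row (value of joint cover3 below 0.35 rad), for 0.05 s.
4. cover 4 is folded shut, next in the row (value of joint cover4 below 0.35 rad), for 0.05 s.
5. cover 5 is folded shut, next in the row (value of joint cover5 below 0.35 rad), for 0.05 s.
At the end, for the whole second after the job is handed in: All five covers lie shut (each within 0.35 rad, about 20 degrees, of flat), closed in order from cover 1 to cover 5; the rail lies at rest on the block within 15 mm of where it started (value of joint each of cover1, cover2, cover3, cover4, cover5 below 0.35 rad and distance of each of rail, tail from where it was at the start of the episode below 0.015 m and height (world z) of rail below 0.038 m and linear speed of rail below 0.01 m/s); the robot touches nothing.
It fails at once if the rail was shifted by more than 15 mm (distance of any of rail, tail from where it was at the start of the episode above 0.015 m).
It fails at once if the rail was lifted or tipped off the block (height (world z) of rail above 0.038 m or height (world z) of tail above 0.05 m).
It fails at once if the rail or a cover was pushed harder than 25 N (contact force between the fingers and rail above 25 N).
It fails at once if a tool or other thing around the rail was moved by more than 20 mm (distance of any of screwdriver, screw_jar, cleaver, boning_knife, mincer_plate from where it was at the start of the episode above 0.02 m).
It also fails if it takes over 40 s, if anything falls off the work surface, if the arm or the gripper's body presses on something with over 40 N, if the wrist force passes 120 N, or if a joint passes its speed limit or range.

ROBOT

A 6-joint arm with a two-finger parallel gripper is mounted at the origin on the work surface. World frame = base frame: x ahead of the robot, y to its left, z up, the work surface at z = 0. Lengths are in m, angles in degrees, forces in N, time in s.
With the tool pointing down it reaches from about 0.35 to 0.875 m from the base axis. Payload 4.2 kg.
Tool frame: the origin (TCP) lies at the centre of the arm's flange, where the gripper is bolted on; the fingertips stand 182 mm ahead of it and the grasp point (between the pads) lies 164 mm ahead of it (r.nose_length is the distance from the TCP to the fingertips, in m); z points along the fingers, y is the line along which they close (so a half turn about z gives the same grasp; the last joint's range is limited). The gripper opens to 87 mm and grips with 3 to 60 N. Pads are 19 mm wide; open, the fingers measure 117 mm over their backs; the gripper's body (75 mm by 190 mm) begins 51 mm behind the grasp point.
Start: joints at [82.827, 22.042, 0.453, 0, -68.411, -14.817], TCP at [0.234, 0.58, 0.405] pointing down, gripper open.
Joint ranges: [-179.83, 179.83], [-69.29, 118.12], [-61.27, 80.66], [-181.25, 117.63], [-171.15, -9.14], [-177.46, 177.46]. Speed limits (degrees/s): [159.86, 159.86, 180, 180, 180, 180].

INTERFACE

Orientations are given as a 3x3 rotation matrix whose columns are the frame's x, y, z axes.
In Python, from station import r, vision gives the robot as it stands. The module is installed in compiled form; this text tells all that it offers.
- The arm moves only by the shell command python3 -m creep 'ROWS'. ROWS is JSON, a list of rows, each a list of 7 numbers: the opening, from -1 (shut) to 1 (fully open), then the shift along the tool's x, y, z in mm, then the turn, a rotation vector about the tool's x, y, z in degrees. A call has 1 to 8 rows; each row is the pose to reach, as a shift and turn from the pose commanded when the call began, along the tool's axes at that moment; what a row does not reach only later rows make up. A row lasts 1/12 s, in which the tool goes at most 41.7 mm and 7.16 degrees, less where a joint would pass 70% of its speed; a pose out of reach is approached as far as the arm can. A call with a gripper value outside its range is refused whole. The fingers move at their own pace and stop on an object; the grip force is fixed at half the most. Time passes only in rows, so rows that repeat a pose let the fingers close. It gives the time, the measured TCP pose, the force, the opening and the grip force at its end, in the units of the state.
- r.sense(): the state, without advancing time (a new reading comes with each control period).
- vision.capture(name): name is "side" or "top" or "wrist"; returns (picture, depth): 384x512x3 uint8, red, green, blue; 384x512 float32, m along the optical axis (not along the pixel's ray), 0 where there is no reading.
- vision.camera_model(name): a dict with "vertical_fov" (degrees; the focal length in pixels is half the picture's height over the tangent of half this angle, whatever the lens; pixels are square), "cx", "cy" (the principal point, pixels), "distortion" ([k1, k2, p1, p2, k3] as OpenCV has them; the pictures are not rectified), "extrinsics" (4x4, takes a point from camera to world coordinates); the wrist camera has in their place "mount" (4x4, takes a point from camera to tool coordinates, whose origin is the TCP and whose axes are the flange's). Camera axes: x right, y down, z forward; pixel columns grow to the right and rows downward; lengths in m; the calibration is good to about 2 mm. A picture is of the moment at which its call begins: read the wrist's pose just before it. camera_model takes no time and is no camera call.
- r.finish_job(): hands the job in; it is judged then, once.
Trained networks look in the newest picture that a camera, given by its name, has taken for a name from the list of things; names that differ only in an ending like _2 or _b are one class to them, and where a whole thing is asked for, a point or a joint stands for the part that bears it (a point fixed in the world has none). Each returns a list of dicts, best first, with "conf" (0 to 1); they miss things now and then, are a little off and sometimes report something else, mostly with a low value. They report only what shows in the picture. A call takes as long as a camera call.
- vision.find_in(camera, thing): "uv" ([column, row] in pixels, amid what is visible of it).
- vision.cut_out(camera, thing): "region" (384x512 bool, what is visible of it) and "uv" ([column, row] in pixels, amid what is visible of it).
The state is a dict: "time_s": time; "joints": joint angles; "joint_velocities": joint speeds; "effort": joint torques, N m; "tcp_pos": TCP position; "ee_rot": TCP orientation; "wrist_force": force on the tool from outside, world axes, zero at the start; "moment": the same for the moment, N m; "gripper_width": opening from 0.0 (shut) to 1.0 (fully open); "gripper_force": force on a finger pad.
Only numpy, scipy, OpenCV 4.12 (cv2) and the standard library are available. Lean on these libraries where they do the work, as an engineer would, in place of code of your own. Each camera call takes 0.05 s, during which the arm holds its last target. There are 200 camera calls.

## Working session

There is one attempt and no reset: what is moved stays moved. The work goes in short steps, Python scripts to look and compute and a shell command to move; the robot and the scene stay as the last step left them, time stands still between calls to the robot, and variables do not carry over. Pictures are saved under pics/ and viewed, at most 10 in all, crops included, and the job is handed in when it is done.

```bash
mkdir -p pics; cat > h.py <<'E'
import numpy as np, cv2
from station import r, vision
def cam(name):
    m=vision.camera_model(name); s=r.sense()
    img,d=vision.capture(name)
    f=192/np.tan(np.radians(m["vertical_fov"]/2)); K=np.array([[f,0,m["cx"]],[0,f,m["cy"]],[0,0,1]])
    if name=="wrist":
        T=np.eye(4);T[:3,:3]=s["ee_rot"];T[:3,3]=s["tcp_pos"];T=T@np.array(m["mount"])
    else: T=np.array(m["extrinsics"])
    return img,d,K,np.array(m["distortion"],float),T
def cloud(d,K,D,T):
    v,u=np.mgrid[:384,:512]; p=np.stack([u,v],-1).reshape(-1,1,2).astype(np.float64)
    n=cv2.undistortPoints(p,K,D).reshape(384,512,2)
    c=np.dstack([n*d[...,None],d]); return c@T[:3,:3].T+T[:3,3]
E
python3 - <<'E'
from h import *
for n in("top","side"):
    img,d,K,D,T=cam(n); P=cloud(d,K,D,T); np.savez(n+".npz",img=img,P=P,d=d,K=K,D=D,T=T)
    cv2.imwrite(f"pics/{n}0.png",img[...,::-1])
    for t in["rail","cover1","screwdriver","screw_jar"]:
        L=vision.find_in(n,t)
        for q in L[:2]:
            u,v=map(int,q["uv"]);print(n,t,round(q["conf"],2),q["uv"],P[v,u].round(3))
    hsv=cv2.cvtColor(img,cv2.COLOR_RGB2HSV)
    m=((hsv[...,0]>20)&(hsv[...,0]<35)&(hsv[...,1]>120)&(hsv[...,2]>90)).astype(np.uint8)
    k,l,st,c=cv2.connectedComponentsWithStats(m)
    for i in range(1,k):
        if st[i,4]>15:
            Q=P[(l==i)&(d>0)];print("Y",c[i].round(),st[i,4],Q.mean(0).round(3),Q.min(0).round(3),Q.max(0).round(3))
s=r.sense();print(s["time_s"],s["ee_rot"],s["tcp_pos"])
E
```

```text
top rail 0.83 [216.0, 188.8] [0.55  0.083 0.042]
top rail 0.39 [255.3, 207.3] [ 0.498 -0.016  0.058]
top cover1 0.59 [196.9, 179.8] [0.574 0.134 0.044]
top cover1 0.59 [178.1, 176.6] [0.577 0.175 0.068]
top screwdriver 0.86 [247.9, 253.1] [0.386 0.006 0.053]
top screwdriver 0.46 [198.1, 179.0] [0.568 0.125 0.073]
top screw_jar 0.72 [147.5, 215.1] [0.48  0.245 0.082]
Y [51. 92.] 1064 [0.825 0.533 0.012] [ 0.741  0.494 -0.   ] [0.967 0.668 0.02 ]
Y [188.  72.] 578 [0.88  0.164 0.008] [0.847 0.125 0.001] [0.917 0.204 0.015]
Y [179. 178.] 59 [0.572 0.174 0.061] [0.561 0.168 0.04 ] [0.583 0.188 0.075]
Y [200. 179.] 45 [0.57  0.12  0.063] [0.558 0.115 0.044] [0.581 0.129 0.077]
Y [221. 184.] 36 [0.557 0.069 0.063] [0.546 0.064 0.041] [0.571 0.078 0.075]
Y [240. 193.] 20 [0.534 0.021 0.055] [0.522 0.014 0.042] [0.546 0.027 0.076]
Y [256. 204.] 39 [ 0.505 -0.018  0.063] [ 0.494 -0.026  0.042] [ 0.518 -0.008  0.078]
side rail 0.65 [252.3, 189.3] [0.524 0.022 0.059]
side cover1 0.64 [249.7, 192.9] [ 0.507 -0.018  0.074]
side cover1 0.43 [257.2, 180.5] [0.551 0.076 0.054]
side screwdriver 0.7 [203.6, 205.0] [ 0.38  -0.024  0.056]
side screw_jar 0.69 [220.1, 155.1] [0.47  0.233 0.069]
Y [170.  65.] 248 [0.386 1.097 0.125] [ 0.378  1.006 -0.019] [0.399 1.384 0.196]
Y [296. 124.] 348 [0.818 0.544 0.013] [ 0.73   0.486 -0.   ] [0.96  0.768 0.021]
Y [258. 174.] 195 [0.56  0.1   0.062] [0.527 0.015 0.045] [0.581 0.18  0.077]
Y [347. 162.] 36 [0.884 0.192 0.011] [0.864 0.181 0.008] [0.908 0.206 0.014]
Y [249. 197.] 63 [ 0.505 -0.018  0.06 ] [ 0.495 -0.027  0.043] [0.519 0.003 0.073]
0.5 [[ 9.27223638e-01 -3.74508110e-01 -3.64454234e-05]
 [-3.74508111e-01 -9.27223634e-01 -8.49476950e-05]
 [-1.97945726e-06  9.24146174e-05 -9.99999996e-01]] [0.23399626 0.5795143  0.40470781]
```

```bash
cat > fit.py <<'E'
from h import *
from scipy.optimize import least_squares
z=np.load("top.npz");img,P,d=z["img"],z["P"],z["d"]
zs=np.load("side.npz")
def red(img,P,d):
    h=cv2.cvtColor(img,cv2.COLOR_RGB2HSV)
    m=((h[...,0]<10)|(h[...,0]>170))&(h[...,1]>110)&(h[...,2]>60)&(d>0)
    m&=(P[...,2]>.034)&(P[...,2]<.05)&(P[...,0]>.43)&(P[...,0]<.62)&(abs(P[...,1]-.08)<.2)
    return P[m]
for n,q in(("top",z),("side",zs)):
    R=red(q["img"],q["P"],q["d"])
    # centre: band of 40 mm about radius .26
    f=lambda c:np.maximum(abs(np.hypot(*(R[:,:2]-c).T)-.26)-.018,0)+0.05*abs(np.hypot(*(R[:,:2]-c).T)-.26)
    s=least_squares(f,[.31,.16],loss="soft_l1",f_scale=.003);c=s.x
    rr=np.hypot(*(R[:,:2]-c).T);a=np.degrees(np.arctan2(R[:,1]-c[1],R[:,0]-c[0]))
    print(n,len(R),c.round(4),np.percentile(rr,[1,50,99]).round(4),np.percentile(a,[.3,99.7]).round(2),"z",np.median(R[:,2]).round(4))
i=cv2.resize(img[130:290,120:320],None,fx=4,fy=3.7,interpolation=cv2.INTER_CUBIC);cv2.imwrite("pics/topc.png",i[...,::-1])
i=cv2.resize(zs["img"][110:260,150:350],None,fx=4,fy=4,interpolation=cv2.INTER_CUBIC);cv2.imwrite("pics/sidec.png",i[...,::-1])
E
python3 fit.py
```

```text
top 1408 [0.3133 0.1575] [0.2406 0.2597 0.2795] [-54.35  21.22] z 0.0414
side 423 [0.3102 0.153 ] [0.2406 0.2646 0.2784] [-54.04  20.79] z 0.0425
```

View pics/topc.png

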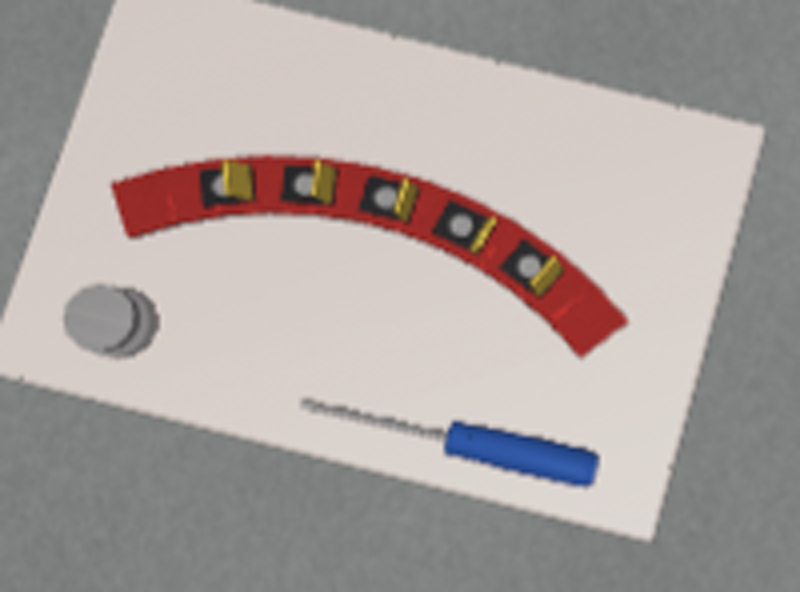

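View pics/sidec.png

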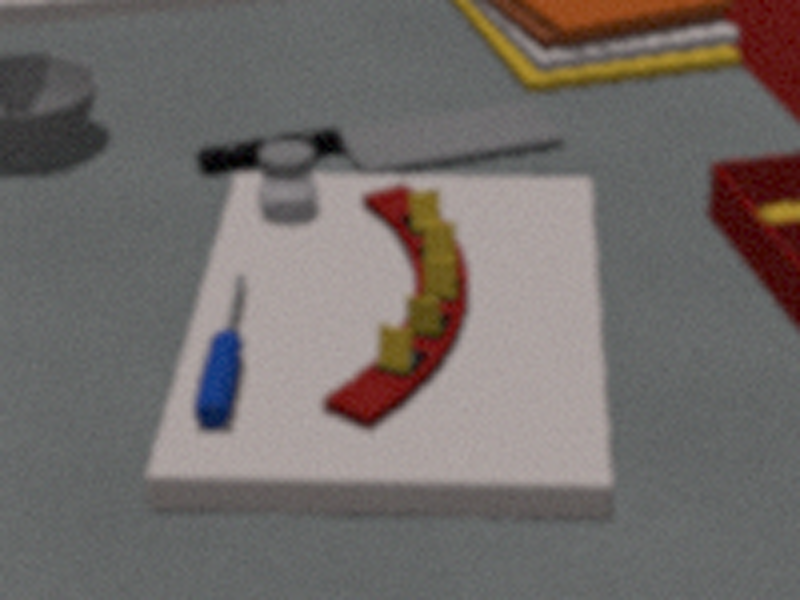

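```bash
cat > plan.py <<'E'
from h import *
from scipy.spatial.transform import Rotation as Ro
C=np.array([.312,.1555]);R=.26;MID=-16.6
def plan(k,pts,half=9.5):
    """pts: (front-edge mm past hinge k, tip mm above hinge(45mm))"""
    s=r.sense();E=np.array(s["ee_rot"]);p0=np.array(s["tcp_pos"])
    print("t",s["time_s"],"tcp",p0.round(4),"F",np.round(s["wrist_force"],1),"w",round(s["gripper_width"],2))
    for a,h in pts:
        ph=np.radians(MID)+((k-3)*.052-.015+(a-half)/1000)/R
        p=np.array([*(C+R*np.array([np.cos(ph),np.sin(ph)])),.045+h/1000+r.nose_length])
        t=np.array([-np.sin(ph),np.cos(ph),0]);z=np.array([0,0,-1.]);M=np.c_[t,np.cross(z,t),z]
        print((a,h),(E.T@(p-p0)*1000).round(1),np.degrees(Ro.from_matrix(E.T@M).as_rotvec()).round(1))
E
python3 -c "
from plan import *
plan(1,[(-40,150),(-40,60),(-25,22)])"
```

```text
t 0.5 tcp [0.234  0.5795 0.4047] F [-0.5  0.2  0. ] w 1.0
(-40, 150) [452.2 500.7  27.6] [  0.    0.  -58.3]
(-40, 60) [452.2 500.7 117.6] [  0.    0.  -58.3]
(-25, 22) [459.8 487.7 155.6] [  0.    0.  -61.6]
```

```bash
python3 -m creep '[[-1,28,31,0,0,0,-6],[-1,56,62,0,0,0,-12],[-1,84,93,0,0,0,-18],[-1,112,124,0,0,0,-24],[-1,140,155,0,0,0,-30],[-1,168,186,0,0,0,-36],[-1,196,217,0,0,0,-42],[-1,224,248,0,0,0,-48]]'; python3 -c "
from plan import *
plan(1,[(-40,150)])"
```

```text
time_s: 1.17
tcp_pos: [0.3486, 0.2644, 0.4051]
ee_rot: [[0.896, 0.444, 0.001], [0.444, -0.896, 0.001], [0.001, -0.0, -1.0]]
wrist_force: [1.4, 0.4, 0.1]
gripper_width: 0.478
gripper_force: 0.0
t 1.1667 tcp [0.3486 0.2644 0.4051] F [1.4 0.4 0.1] w 0.48
(-40, 150) [-36.4 337.5  27.7] [-0.  -0.1 -9.9]
```

```bash
python3 -m creep '[[-1,-4,40,0,0,0,-2],[-1,-8,80,0,0,0,-3],[-1,-12,120,5,0,0,-4],[-1,-16,160,10,0,0,-5],[-1,-21,200,15,0,0,-6],[-1,-26,240,20,0,0,-8],[-1,-30,280,25,0,0,-10],[-1,-34,315,28,0,0,-10]]'; python3 -c "
from plan import *
plan(1,[(-40,150),(-40,60),(-25,60)])"
```

```text
time_s: 1.83
tcp_pos: [0.4563, -0.0338, 0.3767]
ee_rot: [[0.809, 0.588, 0.0], [0.588, -0.809, 0.0], [0.0, 0.0, -1.0]]
wrist_force: [0.4, 0.1, -0.3]
gripper_width: 0.011
gripper_force: 0.0
t 1.8333 tcp [ 0.4563 -0.0338  0.3767] F [ 0.4  0.1 -0.3] w 0.01
(-40, 150) [-4.2 22.  -0.5] [ 0.  -0.  -0.2]
(-40, 60) [-4.2 22.  89.5] [ 0.  -0.  -0.2]
(-25, 60) [10.7 21.5 89.5] [ 0.  -0.  -3.5]
```

```bash
python3 -m creep '[[-1,-4,22,0,0,0,0],[-1,-4,22,30,0,0,0],[-1,-4,22,60,0,0,0],[-1,-4,22,90,0,0,0],[-1,-4,22,90,0,0,0],[-1,-4,22,90,0,0,0]]'; python3 - <<'E'
from plan import *
out=[]
for n in("wrist","side"):
    img,d,K,D,T=cam(n)
    if n=="wrist":
        P=cloud(d,K,D,T);h=cv2.cvtColor(img,cv2.COLOR_RGB2HSV)
        m=((h[...,0]<10)|(h[...,0]>170))&(h[...,1]>110)&(d>0)&(P[...,2]>.034)&(P[...,2]<.05)&(P[...,0]<.62)&(abs(P[...,1]-.08)<.2)
        Q=P[m];rr=np.hypot(*(Q[:,:2]-C).T);a=np.degrees(np.arctan2(*(Q[:,:2]-C).T[::-1]))
        for lo in range(-60,25,12):
            w=rr[(a>lo)&(a<lo+12)]
            if len(w)>30:print(lo,len(w),np.percentile(w,[2,98]).round(4))
        print(np.percentile(a,[.3,99.7]),np.median(Q[:,2]))
        y=(h[...,0]>20)&(h[...,0]<35)&(h[...,1]>120)&(d>0)&(P[...,2]>.045)&(P[...,2]<.09)
        k,l,st,c=cv2.connectedComponentsWithStats(y.astype(np.uint8))
        for i in range(1,k):
            if st[i,4]>30:
                q=P[l==i];q=q[q[:,2]<.053];print("flap base",np.median(q,0).round(4) if len(q) else 0, "ang",np.degrees(np.arctan2(np.median(q[:,1])-C[1],np.median(q[:,0])-C[0])).round(2))
        out.append(img)
    else: out.append(cv2.resize(img[110:260,170:370],(512,384)))
cv2.imwrite("pics/w1.png",cv2.resize(np.vstack(out),(400,600))[...,::-1])
plan(1,[(-15,60),(-15,22)])
E
```

```text
time_s: 2.33
tcp_pos: [0.4658, -0.0518, 0.2862]
ee_rot: [[0.809, 0.588, -0.003], [0.588, -0.809, -0.001], [-0.003, -0.001, -1.0]]
wrist_force: [0.3, -0.1, 0.5]
gripper_width: 0.009
gripper_force: 0.0
-60 1388 [0.2422 0.2799]
-48 1867 [0.2423 0.2806]
-36 2278 [0.2428 0.281 ]
-24 1789 [0.243 0.281]
[-54.11873966 -14.28113141] 0.041653589454395734
flap base [0.5587 0.0651 0.0496] ang -20.13
flap base [0.5371 0.0211 0.0463] ang -30.83
flap base [ 0.5057 -0.0237  0.0478] ang -42.77
t 2.4333 tcp [ 0.4668 -0.0514  0.2885] F [-0.6 -0.3 -0.8] w 0.0
(-15, 60) [22.6  0.3  1.4] [ 0.1 -0.2 -5.7]
(-15, 22) [22.5  0.3 39.4] [ 0.1 -0.2 -5.7]
```

View pics/w1.png

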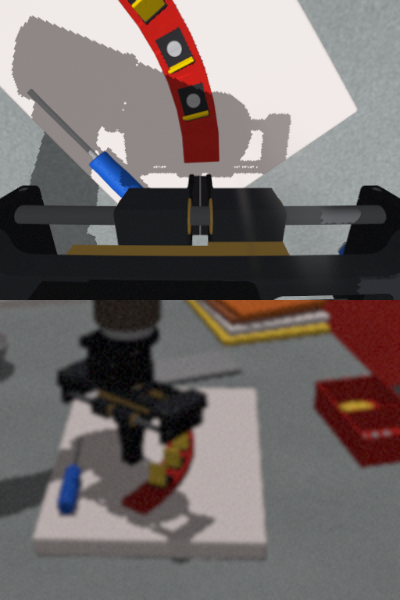

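```bash
sed -i 's/\.312,\.1555/.313,.155/' plan.py; python3 -m creep '[[-1,8,0,10,0,0,-2],[-1,15,0,22,0,0,-4],[-1,22,0,34,0,0,-6],[-1,22,0,39,0,0,-6],[-1,22,0,39,0,0,-6]]'; python3 -c "
from plan import *
plan(1,[(-15,22),(-8,22),(0,22),(8,22),(14,20),(20,16),(25,11),(29,7),(33,5.5)])"
```

```text
time_s: 2.85
tcp_pos: [0.4839, -0.0384, 0.2483]
ee_rot: [[0.743, 0.669, 0.001], [0.669, -0.743, 0.0], [0.001, 0.0, -1.0]]
wrist_force: [0.9, 0.2, 1.1]
gripper_width: 0.002
gripper_force: 0.0
t 2.85 tcp [ 0.4839 -0.0384  0.2483] F [0.9 0.2 1.1] w 0.0
(-15, 22) [ 1.4  1.9 -0.9] [ 0.  -0.   0.2]
(-8, 22) [ 8.4  1.9 -0.9] [ 0.  -0.  -1.3]
(0, 22) [16.4  1.5 -0.9] [ 0.  -0.  -3.1]
(8, 22) [24.4  1.  -0.9] [ 0.  -0.  -4.8]
(14, 20) [30.3  0.4  1.2] [ 0.  -0.  -6.2]
(20, 16) [36.3 -0.3  5.2] [ 0.  -0.  -7.5]
(25, 11) [41.2 -1.  10.2] [ 0.  -0.  -8.6]
(29, 7) [45.2 -1.6 14.2] [ 0.  -0.  -9.5]
(33, 5.5) [49.1 -2.3 15.7] [  0.   -0.  -10.4]
```

```bash
python3 -m creep '[[-1,8,2,-1,0,0,-1],[-1,16,1.5,-1,0,0,-3],[-1,24,1,-1,0,0,-5],[-1,30,0.5,1,0,0,-6],[-1,36,0,5,0,0,-7.5],[-1,41,-1,10,0,0,-8.5],[-1,45,-1.5,14,0,0,-9.5],[-1,49,-2,15.5,0,0,-10.5]]'; python3 -c "
from plan import *
plan(1,[(33,5.5),(36,5.5),(37,14),(38,22),(46,22),(52,22)])"
```

```text
time_s: 3.52
tcp_pos: [0.5187, -0.0042, 0.2315]
ee_rot: [[0.608, 0.794, -0.001], [0.794, -0.608, -0.0], [-0.001, -0.001, -1.0]]
wrist_force: [-0.0, -0.6, 0.4]
gripper_width: 0.007
gripper_force: 0.2
t 3.5167 tcp [ 0.5187 -0.0042  0.2315] F [-0.  -0.6  0.4] w 0.01
(33, 5.5) [ 0.4 -0.1 -1.2] [-0.   0.1  0.2]
(36, 5.5) [ 3.4 -0.1 -1.2] [-0.   0.1 -0.4]
(37, 14) [ 4.4 -0.1 -9.7] [-0.   0.1 -0.6]
(38, 22) [  5.4  -0.1 -17.7] [-0.   0.1 -0.9]
(46, 22) [ 13.4  -0.4 -17.7] [-0.1  0.1 -2.6]
(52, 22) [ 19.4  -0.7 -17.8] [-0.1  0.1 -4. ]
```

```bash
python3 -m creep '[[-1,3,0,-1,0,0,0],[-1,4,0,-10,0,0,-1],[-1,5,0,-18,0,0,-1],[-1,5,0,-18,0,0,-1]]'; python3 - <<'E'
from plan import *
out=[]
for n,c in(("wrist",(0,384,100,412)),("side",(130,250,190,310))):
    i=cam(n)[0];out.append(cv2.resize(i[c[0]:c[1],c[2]:c[3]],(400,480)))
cv2.imwrite("pics/c1.png",np.hstack(out)[...,::-1])
plan(2,[(0,22),(8,22),(14,20),(20,16),(25,11),(29,7),(33,5),(36,5)])
E
```

```text
time_s: 3.85
tcp_pos: [0.5226, -0.0002, 0.2526]
ee_rot: [[0.594, 0.804, 0.005], [0.804, -0.594, 0.001], [0.004, 0.003, -1.0]]
wrist_force: [0.3, -0.0, -0.4]
gripper_width: 0.009
gripper_force: 0.0
t 3.95 tcp [ 5.218e-01 -5.000e-04  2.512e-01] F [-0.3  1.1 -0.4] w 0.0
(0, 22) [14.6 -0.7  2.1] [ 0.1 -0.1 -3. ]
(8, 22) [22.5 -1.3  2.1] [ 0.1 -0.1 -4.8]
(14, 20) [28.5 -1.8  4.1] [ 0.1 -0.1 -6.1]
(20, 16) [34.5 -2.6  8.1] [ 0.1 -0.1 -7.4]
(25, 11) [39.4 -3.3 13.1] [ 0.1 -0.1 -8.5]
(29, 7) [43.3 -3.9 17.1] [ 0.1 -0.1 -9.4]
(33, 5) [47.3 -4.6 19.1] [  0.1  -0.1 -10.3]
(36, 5) [50.2 -5.1 19.1] [  0.1  -0.1 -11. ]
```

View pics/c1.png

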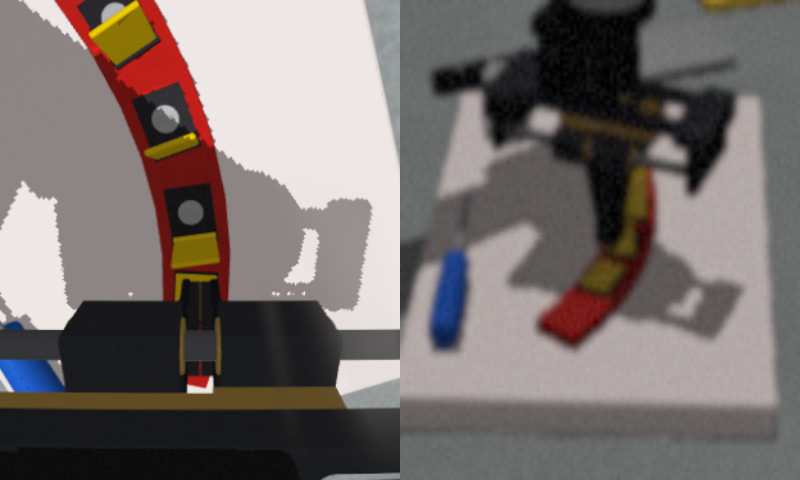

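Wrist view: cover 1 lies under the fingertips at (195,285), and cover 2 still stands at (195,250). In the side view cover 1 looks folded flat at (605,275). The sweep works, so I'll carry on.

```bash
python3 -m creep '[[-1,8,0,1,0,0,-1.5],[-1,15,-0.5,2,0,0,-3],[-1,22,-1,2,0,0,-5],[-1,28,-2,4,0,0,-6],[-1,34,-2.5,8,0,0,-7.5],[-1,39,-3,12,0,0,-8.5],[-1,43,-4,16,0,0,-9.5],[-1,47,-4.5,18,0,0,-10.5]]'; python3 -c "
from plan import *
plan(2,[(33,5),(36,5),(37,14),(38,22),(46,22)])"
```

```text
time_s: 4.62
tcp_pos: [0.5461, 0.0404, 0.2313]
ee_rot: [[0.437, 0.9, -0.001], [0.9, -0.437, -0.0], [-0.001, -0.001, -1.0]]
wrist_force: [0.4, -0.0, 0.6]
gripper_width: 0.005
gripper_force: 0.2
t 4.6167 tcp [0.5461 0.0404 0.2313] F [ 0.4 -0.   0.6] w 0.01
(33, 5) [-0.   0.3 -0.9] [-0.1  0.1  0.3]
(36, 5) [ 3.   0.3 -0.9] [-0.1  0.1 -0.4]
(37, 14) [ 4.   0.3 -9.9] [-0.1  0.1 -0.6]
(38, 22) [  4.9   0.3 -17.9] [-0.1  0.1 -0.8]
(46, 22) [ 12.9   0.  -18. ] [-0.1  0.  -2.6]
```

```bash
python3 -m creep '[[-1,3,0,-1,0,0,0],[-1,4,0,-10,0,0,-1],[-1,5,0,-18,0,0,-1],[-1,5,0,-18,0,0,-1],[-1,5,0,-18,0,0,-1]]'; python3 -c "
from plan import *
plan(3,[(-8,22),(0,22),(8,22),(14,20),(20,16),(25,11),(29,7),(33,5)])"
```

```text
time_s: 5.03
tcp_pos: [0.5485, 0.0445, 0.2516]
ee_rot: [[0.423, 0.906, 0.003], [0.906, -0.423, 0.001], [0.002, 0.002, -1.0]]
wrist_force: [0.1, 0.2, -0.7]
gripper_width: 0.006
gripper_force: 0.0
t 5.0333 tcp [0.5485 0.0445 0.2516] F [ 0.1  0.2 -0.7] w 0.01
(-8, 22) [ 6.2 -0.2  2.4] [ 0.1 -0.1 -1.2]
(0, 22) [14.2 -0.5  2.4] [ 0.1 -0.1 -3. ]
(8, 22) [22.2 -1.   2.4] [ 0.1 -0.1 -4.8]
(14, 20) [28.2 -1.6  4.4] [ 0.1 -0.1 -6.1]
(20, 16) [34.1 -2.3  8.5] [ 0.1 -0.1 -7.4]
(25, 11) [39.1 -3.  13.5] [ 0.1 -0.1 -8.5]
(29, 7) [43.  -3.6 17.5] [ 0.1 -0.1 -9.4]
(33, 5) [46.9 -4.3 19.5] [  0.1  -0.1 -10.3]
```

```bash
python3 -m creep '[[-1,8,0,1,0,0,-1.5],[-1,15,-0.5,2,0,0,-3],[-1,22,-1,2,0,0,-5],[-1,28,-1.5,4,0,0,-6],[-1,34,-2.5,8,0,0,-7.5],[-1,39,-3,12,0,0,-8.5],[-1,43,-3.5,16,0,0,-9.5],[-1,47,-4.5,18,0,0,-10.5]]'; python3 -c "
from plan import *
plan(3,[(33,5),(36,5),(38,22)])"; python3 -m creep '[[-1,3,0,-1,0,0,0],[-1,4,0,-10,0,0,-1],[-1,5,0,-18,0,0,-1],[-1,5,0,-18,0,0,-1],[-1,5,0,-18,0,0,-1]]'; python3 - <<'E'
from plan import *
out=[]
for n,c in(("wrist",(0,384,100,412)),("side",(130,250,190,310))):
    i=cam(n)[0];out.append(cv2.resize(i[c[0]:c[1],c[2]:c[3]],(400,480)))
cv2.imwrite("pics/c3.png",np.hstack(out)[...,::-1])
plan(4,[(-8,22),(0,22),(8,22),(14,20),(20,16),(25,11),(29,7),(33,5)])
E
```

```text
time_s: 5.7
tcp_pos: [0.564, 0.0894, 0.2312]
ee_rot: [[0.249, 0.969, -0.001], [0.969, -0.249, -0.0], [-0.001, -0.001, -1.0]]
wrist_force: [0.1, -0.7, 0.4]
gripper_width: 0.007
gripper_force: 0.2
t 5.7 tcp [0.564  0.0894 0.2312] F [ 0.1 -0.7  0.4] w 0.01
(33, 5) [-0.4  0.6 -1. ] [-0.1  0.   0.3]
(36, 5) [ 2.6  0.6 -1. ] [-0.1  0.  -0.3]
(38, 22) [  4.6   0.5 -18. ] [-0.1  0.  -0.8]
time_s: 6.12
tcp_pos: [0.5655, 0.0939, 0.2516]
ee_rot: [[0.233, 0.972, 0.003], [0.972, -0.233, 0.001], [0.002, 0.002, -1.0]]
wrist_force: [-0.1, -0.7, -0.1]
gripper_width: 0.01
gripper_force: 0.0
t 6.2167 tcp [0.5651 0.0936 0.2506] F [-0.3  0.1  0.1] w 0.01
(-8, 22) [6.3 0.4 1.4] [ 0.  -0.  -1.2]
(0, 22) [14.3  0.2  1.4] [ 0. -0. -3.]
(8, 22) [22.2 -0.4  1.4] [ 0.  -0.  -4.7]
(14, 20) [28.2 -0.9  3.4] [ 0.  -0.  -6.1]
(20, 16) [34.2 -1.7  7.4] [ 0.  -0.  -7.4]
(25, 11) [39.1 -2.3 12.5] [ 0.  -0.  -8.5]
(29, 7) [43.1 -3.  16.5] [ 0.  -0.  -9.4]
(33, 5) [47.  -3.6 18.5] [  0.   -0.  -10.2]
```

View pics/c3.png

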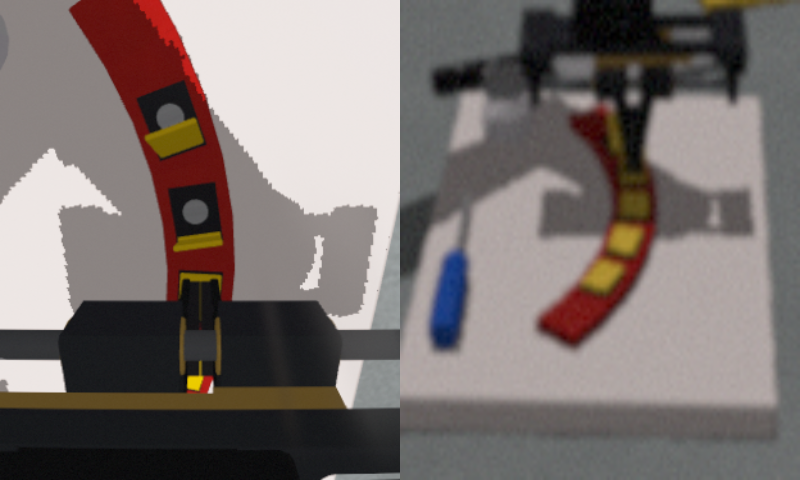

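Side view: covers 1–3 lie flat at (605,275), (625,240) and (635,205). The rail's end is unmoved at (560,330). Wrist view: covers 4 and 5 still stand at (198,240) and (175,135).

```bash
python3 -m creep '[[-1,8,0.5,1,0,0,-1.5],[-1,15,0,1,0,0,-3],[-1,22,-0.5,1,0,0,-5],[-1,28,-1,3,0,0,-6],[-1,34,-1.5,7,0,0,-7.5],[-1,39,-2.5,11.5,0,0,-8.5],[-1,43,-3,15.5,0,0,-9.5],[-1,47,-3.5,17.5,0,0,-10.5]]'; python3 -c "
from plan import *
plan(4,[(33,5),(36,5),(38,22)])"; python3 -m creep '[[-1,3,0,-1,0,0,0],[-1,4,0,-10,0,0,-1],[-1,5,0,-18,0,0,-1],[-1,5,0,-18,0,0,-1],[-1,5,0,-18,0,0,-1]]'; python3 -c "
from plan import *
plan(5,[(-8,22),(0,22),(8,22),(14,20),(20,16),(25,11),(29,7),(33,5)])"
```

```text
time_s: 6.88
tcp_pos: [0.5727, 0.1408, 0.2317]
ee_rot: [[0.05, 0.999, -0.001], [0.999, -0.05, -0.001], [-0.001, -0.001, -1.0]]
wrist_force: [-0.7, -0.3, 0.2]
gripper_width: 0.005
gripper_force: 0.2
t 6.8833 tcp [0.5727 0.1408 0.2317] F [-0.7 -0.3  0.2] w 0.0
(33, 5) [-0.7 -0.  -0.5] [-0.1  0.   0.4]
(36, 5) [ 2.3 -0.  -0.5] [-0.1  0.  -0.3]
(38, 22) [  4.3  -0.1 -17.5] [-0.1  0.  -0.7]
time_s: 7.3
tcp_pos: [0.5734, 0.1454, 0.2522]
ee_rot: [[0.035, 0.999, 0.002], [0.999, -0.035, 0.001], [0.002, 0.002, -1.0]]
wrist_force: [-0.3, -1.0, -1.2]
gripper_width: 0.006
gripper_force: 0.0
t 7.3 tcp [0.5734 0.1454 0.2522] F [-0.3 -1.  -1.2] w 0.01
(-8, 22) [ 5.8 -0.6  3. ] [ 0.1 -0.1 -1.2]
(0, 22) [13.8 -0.9  3. ] [ 0.1 -0.1 -2.9]
(8, 22) [21.7 -1.4  3. ] [ 0.1 -0.1 -4.7]
(14, 20) [27.7 -2.   5. ] [ 0.1 -0.1 -6. ]
(20, 16) [33.7 -2.7  9. ] [ 0.1 -0.1 -7.3]
(25, 11) [38.6 -3.4 14. ] [ 0.1 -0.1 -8.4]
(29, 7) [42.6 -4.  18. ] [ 0.1 -0.1 -9.3]
(33, 5) [46.5 -4.7 20. ] [  0.1  -0.1 -10.2]
```

Now cover 5, then lift straight up and away.

```bash
python3 -m creep '[[-1,8,-0.5,1.5,0,0,-1.5],[-1,15,-1,2,0,0,-3],[-1,22,-1.5,2,0,0,-5],[-1,28,-2,4,0,0,-6],[-1,34,-2.5,8,0,0,-7.5],[-1,39,-3.5,12.5,0,0,-8.5],[-1,43,-4,16.5,0,0,-9.5],[-1,47,-4.5,18.5,0,0,-10.5]]'; python3 -m creep '[[-1,3,0,-1,0,0,0],[-1,4,0,-15,0,0,0],[-1,5,0,-45,0,0,0],[-1,5,0,-80,0,0,0],[-1,5,0,-120,0,0,0],[-1,5,0,-150,0,0,0],[-1,5,0,-150,0,0,0]]'; python3 -m creep '[[-1,30,0,0,0,0,0],[-1,60,0,0,0,0,0],[-1,95,0,0,0,0,0],[-1,130,0,0,0,0,0],[-1,165,0,0,0,0,0],[-1,190,0,0,0,0,0],[-1,190,0,0,0,0,0],[-1,190,0,0,0,0,0]]'; python3 - <<'E'
from plan import *
out=[]
for n,c in(("top",(130,290,120,320)),("side",(130,250,190,310))):
    img,d,K,D,T=cam(n);P=cloud(d,K,D,T)
    if n=="top":
        z=np.load("top.npz")
        for ph in(-39.5,-28.1,-16.6,-5.1,6.3):
            a=np.radians(ph);q=C+R*np.array([np.cos(a),np.sin(a)])
            m=np.hypot(P[...,0]-q[0],P[...,1]-q[1])<.012
            print(ph,np.percentile(P[m][:,2],[10,50,95]).round(4))
    out.append(cv2.resize(img[c[0]:c[1],c[2]:c[3]],(400,400)))
cv2.imwrite("pics/end.png",np.hstack(out)[...,::-1])
E
```

```text
time_s: 7.97
tcp_pos: [0.5699, 0.1929, 0.2312]
ee_rot: [[-0.15, 0.989, -0.001], [0.989, 0.15, -0.001], [-0.0, -0.001, -1.0]]
wrist_force: [-0.5, -0.8, -0.1]
gripper_width: 0.004
gripper_force: 0.2
time_s: 8.55
tcp_pos: [0.5707, 0.198, 0.3907]
ee_rot: [[-0.149, 0.989, 0.014], [0.989, 0.149, 0.006], [0.004, 0.015, -1.0]]
wrist_force: [1.1, 0.7, 0.1]
gripper_width: 0.008
gripper_force: 0.0
time_s: 9.22
tcp_pos: [0.5408, 0.3867, 0.3814]
ee_rot: [[-0.15, 0.989, -0.001], [0.989, 0.15, -0.001], [-0.0, -0.001, -1.0]]
wrist_force: [-0.2, -0.1, -0.5]
gripper_width: 0.005
gripper_force: 0.0
-39.5 [0.0456 0.0473 0.0506]
-28.1 [0.0449 0.047  0.05  ]
-16.6 [0.0453 0.0476 0.05  ]
-5.1 [0.0455 0.0474 0.0499]
6.3 [0.0458 0.0476 0.0501]
```

View pics/end.png

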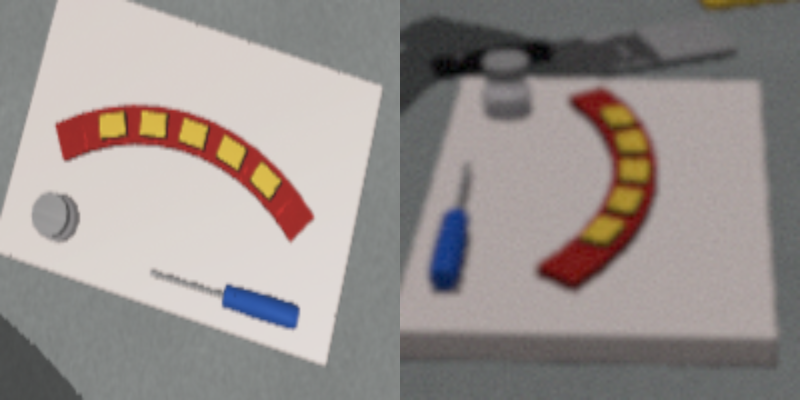

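All five covers lie flat, from (265,180) to (112,125) in the top view, with their tops at about 47–48 mm. The rail, jar (55,215) and screwdriver (260,305) are where they were.

```bash
python3 -c "
from station import r
print(r.finish_job())"
```

```text
the job is handed in; nothing more can be done
None
```

I closed all five covers in order, 1 to 5, and they lie flat; the final pictures show no movement of the rail, jar or screwdriver. The job was handed in at about 9 s, but the hand-in gave no verdict.

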